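# Index the mould table two turns, clamp it and gauge the next plate

## Robot

A 6-joint arm with a two-finger parallel gripper is mounted at the origin on a cart in front of the work surface, level with it; the furniture and walls round the work are solid. World frame = base frame: x ahead of the robot, y to its left, z up, the work surface at z = 0. Lengths are in mm, angles in rad, forces in N, time in s.
With the tool pointing down it reaches from about 275 to 750 mm from the base axis. Payload 10.2 kg.
Tool frame: the origin (TCP) lies at the very end of the fingers, on their centre line; the grasp point (between the pads) lies 19 mm behind it; z points along the fingers, y is the line along which they close (so a half turn about z gives the same grasp; the last joint's range is limited). The gripper opens to 85 mm and grips with 20 to 120 N. Pads are 22 mm wide; open, the fingers measure 114 mm over their backs; the gripper's body (76 mm by 85 mm) begins 54 mm behind the grasp point. The pads swing forward as they close: fully open they stand 13 mm farther back than shut.
Start: joints at [-0.223, 0.313, 1.498, -0, 1.331, -0.223], TCP at [525.006, -0.013, 231.294] pointing down, gripper open.
Joint ranges: [-2.94, 2.94], [-0.97, 2.17], [0.19, 2.56], [-1.23, 4.37], [0.02, 3.11], [-2.88, 2.88]. Speed limits (rad/s): [2.39, 2.39, 3.01, 3.14, 3.14, 3.14].

## Interface

Orientations are given as a unit quaternion [w, x, y, z].
In Python, from rig import telemetry, optics, ctrl gives the robot as it stands.
- The arm moves only by the tool servo_tool, never from a script. Its argument "deltas" is a list of rows, each a list of 3 entries, a list of its own where there are three numbers: the shift along the tool's x, y, z in units of 20 cm (1.0 is 20 cm), then the turn, a rotation vector about the tool's x, y, z in units of 90 degrees (1.0 is 90 degrees), then the opening, from 0 (shut) to 1 (fully open). A call has 1 to 8 rows; each row shifts and turns the commanded pose from where the row before left it, along the tool's axes as they then stand; what a row does not reach is not made up. A row lasts 1/10 s, in which the tool goes at most 50 mm and 8.59 degrees, less where a joint would pass 70% of its speed; a pose out of reach is approached as far as the arm can. A call with a number of a shift or a turn outside -1 to 1 is refused whole. A call with a gripper value outside its range is refused whole. The fingers move at their own pace and stop on an object; "squeeze" is the grip in N (left out, the last holds). Time passes only in rows, so rows that do not move let the fingers close. It gives the time, the measured TCP pose, the force, the opening and the grip force at its end, in the units of the state.
- telemetry.sense(): the state, without advancing time (a new reading comes with each control period).
- optics.capture(name): name is "scene" or "top" or "wrist"; returns the picture (400x640x3 uint8, blue, green, red); there is no depth.
- optics.camera_model(name): a dict with "vfov" (degrees; the focal length in pixels is half the picture's height over the tangent of half this angle, whatever the lens; pixels are square), "cx", "cy" (the principal point, pixels), "dist" ([k1, k2, p1, p2, k3] as OpenCV has them; the pictures are not rectified), "R" (3x3) and "t" (3): a world point X has camera coordinates R X + t; the wrist camera has in their place "mount" (4x4, takes a point from camera to tool coordinates, whose origin is the TCP and whose axes are the flange's). Camera axes: x right, y down, z forward; pixel columns grow to the right and rows downward; lengths in mm; the calibration is good to about 2 mm. A picture is of the moment at which its call begins: read the wrist's pose just before it. camera_model takes no time and is no camera call.
- ctrl.finish_job(): hands the job in; it is judged then, once.
The state is a dict: "time_s": time; "joints": joint angles; "dq": joint speeds; "tau": joint torques, N m; "eef_pos": TCP position; "ee_rot": TCP orientation; "force": force on the tool from outside, world axes, zero at the start; "wrist_torque": the same for the moment, N m; "grip_width": opening from 0.0 (shut) to 1.0 (fully open); "grip_force": force on a finger pad.
Only numpy, scipy, OpenCV 4.12 (cv2) and the standard library are available. Lean on these libraries where they do the work, as an engineer would, in place of code of your own. Each camera call takes 0.05 s, during which the arm holds its last target. There are 200 camera calls.

## Task

Turn the bench indexer's handwheel clockwise (seen from above): bring its knob up to the fixed index pointer, then give it exactly two full turns more, back to the pointer, so that the next mould plate stands under the overarm. Swing the clamp lever clockwise as far as it goes to lock the table. Then lay the gauge blade on the guide shelf, nose forward, slide it gently under the spring shoe (feel it drag) until its nose meets the stop, and leave it there; do not disturb the spanner, the brush or the scraper.

Things in the scene. Friction and masses are not known exactly. Their poses are not given: they have to be found in the camera images.
- indexer: fixed grey bench machine, 118 mm high; origin on the table top under it, x to its back, y to its left. In its frame (mm): index table, 150 dia, centre (0,60), with four round steel plates (46 dia, tops z=60) a quarter turn apart, 50 from the axis; handwheel centre (0,-110); lever pivot (50,-25); overarm 30 wide, z 89 to 111, along x at y=60 from x=-64 to a column at x 80 to 110, y 40 to 80
- shelf_mid (a point): middle of the top face of the guide shelf, a level steel ledge in front of the index table at indexer (-108, 60, 60) mm: 62 long (x -139 to -77) and level with the plate tops. Two low rails 4 mm high, 44 mm apart inside, run along its left and right edges in the x direction; the blade (30 wide) lies between them. Axes as the indexer's
- stop_face (a point): point on the front of the stop, a steel tab hanging from the overarm behind the shoe, at indexer (-30, 60, 61.25) mm, where the nose of the fully inserted blade arrives; axes as the indexer's. The tab is rigid; its lower edge is 0.5 mm above the plates
- wheel_hub (a point): centre of the handwheel on its vertical axis, at indexer (0, -110, 55) mm; the wheel is 112 mm across, its rim's top at z=53, its hub's at z=59
- index_mark (a point): tip of the fixed index pointer, a small dark post in front of the handwheel (indexer (-58, -110, 48) mm), lower than the wheel's rim: the knob is at the mark when it is on the front side of the hub, in line with hub and pointer
- handwheel (a joint): wheel angle, rad, clockwise from above positive. 0: knob at the pointer; starts -1.4 to -0.4 (knob short of it, right front); wanted 12.57 (two turns past). At angle w the knob is 45 mm from the hub towards (-cos w, sin w) in the indexer's frame. One turn turns the index table by 45 degrees. Takes about 1.5 N at the knob, stays where left; hard stops at -1.6 and 19.5
- knob_grip (a point): point to grip the handwheel's knob: an upright dark wooden knob, 20 mm dia (22 at its thickest), 43 high (z 54 to 97 over the table), which spins freely on its pin, so that it can be held with a fixed hand direction while it is led round; this point is on its axis at z=80, 45 mm from the hub axis
- lever_pivot (a point): pivot axis of the clamp lever, at indexer (50, -25, 62) mm
- clamp_lever (a joint): angle of the clamp lever, rad, clockwise from above positive. 0: free, as at the start (it points along indexer +x, to the back); 1.57: locked, at its hard stop (it points along -y, to the right). Moves with about 3 N at the grip and stays where it is left
- lever_grip (a point): point on the upright steel grip pin of the clamp lever, 14 mm dia (15 at its black cap), 42 mm from the pivot axis, standing from z=66 to 100; this point is on its axis at z=85
- feel_shoe (a joint): lift (m) of the spring shoe, a rounded steel foot (24 wide, nose radius 12 mm, lowest line at indexer x=-50, y=60) under the overarm's front end. 0: at rest, 3.5 mm above the plate; the 5 mm blade lifts it about 1.5 mm. Presses with 2 to 3 N: from when the ramp meets it the blade drags with about 1 to 4 N, until the stop is felt as a firm resistance
- gauge_blade: loose gauge blade, 0.07 to 0.14 kg, lying flat left of the indexer: steel strip 5 thick, 30 wide, 95 long, its last 15 mm ramped down to a nose 2.5 thick, with an upright light-wood grip block (36 along x, 14 thick in y, top at z=46) near its rear. Origin on the underside below the grip's middle; x points to the nose 70 mm ahead (rear end 25 mm behind), z up
- blade_tip (a point): nose of the gauge blade, 70 mm ahead of its origin, 1.25 mm above its underside; axes as the blade's
- mould_iron: fixed obstacle between blade and indexer: wafer iron on a wooden board (200 x 150 mm, its middle 50 mm behind this origin), its handle reaching 150 mm in front of the origin at z=60, its raised lid and upper handle up to z=320: pass in front of it
- twist_timer: fixed obstacle: white kitchen timer, 67 mm dia, 50 high
- spanner: bystander: open-ended steel spanner 180 mm lying left of the blade
- pastry_brush: bystander: pastry brush 208 mm lying behind the blade
- scraper: bystander: bench scraper with a dark wooden handle, 205 mm, lying at the right front

How it is judged:
By the outcome, as a careful person would: the job done as asked, in the order asked, and still so for the second after the job is handed in, with the robot touching nothing.
It also fails if it takes over 72 s, if anything falls off the work surface, if the arm or the gripper's body presses on something with over 40 N, if the wrist force passes 120 N, or if a joint passes its speed limit or range.

## Working session

There is one attempt and no reset: what is moved stays moved. The work goes in short steps, Python scripts to look and compute and a tool call to move; the robot and the scene stay as the last step left them, time stands still between calls to the robot, and variables do not carry over. Pictures are saved under pics/ and viewed, at most 10 in all, crops included, and the job is handed in when it is done.

Besides the shell and the picture viewer there is one more tool, called by a JSON object that holds its "name" and its "arguments". servo_tool: Moves the arm, as the interface text tells. Its arguments: {"type":"object","properties":{"deltas":{"type":"array"},"squeeze":{"type":"number"}},"required":["deltas"]}

```bash
mkdir -p pics; ls
python3 - <<'E'
from rig import telemetry, optics, ctrl
import cv2
s=telemetry.sense();print(s)
for n in("scene","top"):
    im=optics.capture(n);cv2.imwrite(f"pics/{n}0.png",im)
    print(n,optics.camera_model(n))
print(optics.camera_model("wrist"))
E
```

```text
pics
{'time_s': 0.0, 'joints': array([-2.23395591e-01,  3.13483158e-01,  1.49844462e+00, -4.85803820e-05,
        1.33102252e+00, -2.23395941e-01]), 'dq': array([ 0.00121953,  0.00068881, -0.00077551,  0.00070803,  0.00053191,
       -0.00034419]), 'tau': array([-5.78409599e-04, -4.12261176e+01, -2.59742296e+01, -3.58453699e-04,
        4.11797926e-03, -1.23038126e-05]), 'eef_pos': array([5.24732849e+02, 3.84875250e-02, 2.30715282e+02]), 'ee_rot': array([-5.61841159e-04,  7.07102404e-01,  7.07110832e-01, -3.81694791e-04]), 'force': array([-0.20272775,  0.17217312,  0.19574108]), 'wrist_torque': array([ 0.00458562,  0.05233815, -0.04665056]), 'grip_force': 0.0, 'grip_width': 1.002042062713239}
scene {'vfov': 51.135941618643045, 'cx': 318.4766231173452, 'cy': 203.6056699670537, 'dist': array([-0.04421318,  0.        ,  0.        ,  0.        ,  0.        ]), 'R': array([[ 0.58215139, -0.81299255,  0.01195262],
       [-0.60609239, -0.44370379, -0.66013556],
       [ 0.54198871,  0.37705445, -0.75105138]]), 't': array([-299.63896954,  395.19432441, 1111.71820678])}
top {'vfov': 46.75411
[... 157 characters left out ...]
522301, -0.99963977, -0.00917218],
       [-0.99003057,  0.02625029, -0.13838497],
       [ 0.1385759 ,  0.00559025, -0.99033604]]), 't': array([  61.0254472,  550.7974941, 1459.4179119])}
{'vfov': 65.72442423412697, 'cx': 320.26234223634157, 'cy': 202.8547364283786, 'dist': array([-0.02131119,  0.        ,  0.        ,  0.        ,  0.        ]), 'mount': array([[ 5.53561450e-05, -9.47917726e-01, -3.18515278e-01,
         8.29929299e+01],
       [ 9.99999963e-01,  1.37621360e-04, -2.35773883e-04,
        -5.13907866e-01],
       [ 2.67328748e-04, -3.18515253e-01,  9.47917698e-01,
        -1.43232338e+02],
       [ 0.00000000e+00,  0.00000000e+00,  0.00000000e+00,
         1.00000000e+00]])}
```

View images.

View pics/top0.png

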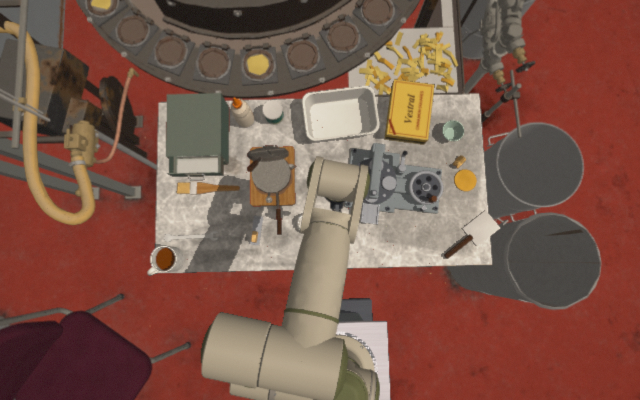

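View pics/scene0.png

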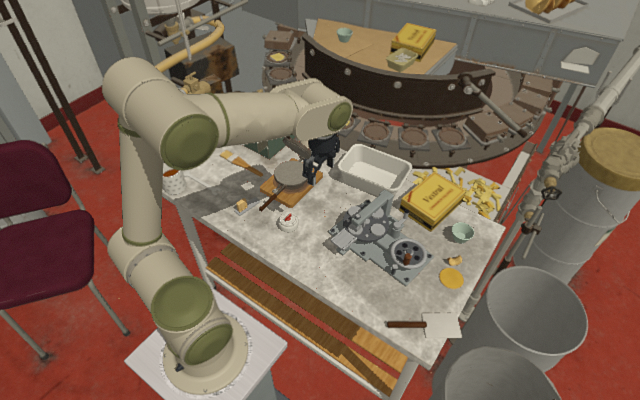

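```bash
cat > h.py <<'E'
from rig import telemetry, optics, ctrl
import cv2, numpy as np
from scipy.spatial.transform import Rotation as Ro
def model(n,s=None):
    m=optics.camera_model(n); f=200/np.tan(np.radians(m["vfov"])/2)
    K=np.array([[f,0,m["cx"]],[0,f,m["cy"]],[0,0,1]])
    if n=="wrist":
        T=m["mount"]; q=s["ee_rot"]; R0=Ro.from_quat([q[1],q[2],q[3],q[0]]).as_matrix()
        Rc=R0@T[:3,:3]; c=R0@T[:3,3]+s["eef_pos"]; return K,m["dist"],Rc.T,-Rc.T@c
    return K,m["dist"],m["R"],m["t"]
def ray(M,uv):
    K,d,R,t=M; p=cv2.undistortPoints(np.array([[uv]],float),K,d)[0,0]
    return -R.T@t, R.T@np.array([p[0],p[1],1])
def plane(M,uv,z):
    c,d=ray(M,uv); return c+d*(z-c[2])/d[2]
def proj(M,X):
    K,d,R,t=M; return cv2.projectPoints(np.array(X,float).reshape(-1,1,3),cv2.Rodrigues(R)[0],t,K,d)[0][:,0]
def meet(M1,a,M2,b):
    c1,d1=ray(M1,a);c2,d2=ray(M2,b)
    s=np.linalg.lstsq(np.c_[d1,-d2],c2-c1,rcond=None)[0]
    p,q=c1+s[0]*d1,c2+s[1]*d2; return (p+q)/2,np.linalg.norm(p-q)
E
python3 - <<'E'
import cv2,numpy as np
t=cv2.imread("pics/top0.png");s=cv2.imread("pics/scene0.png")
a=cv2.resize(t[130:275,145:305],None,fx=2.5,fy=2.5,interpolation=2)
b=cv2.resize(t[130:275,345:505],None,fx=2.5,fy=2.5,interpolation=2)
c=cv2.resize(s[130:250,200:360],None,fx=2.5,fy=2.5,interpolation=2)[:237]
c=cv2.resize(s[150:245,155:315],None,fx=2.5,fy=2.5,interpolation=2)
d=cv2.resize(s[180:275,310:470],None,fx=2.5,fy=2.5,interpolation=2)
cv2.imwrite("pics/m.png",np.vstack([np.hstack([a,b]),np.hstack([c,d])]))
E
```

```text
(no output)
```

View pics/m.png

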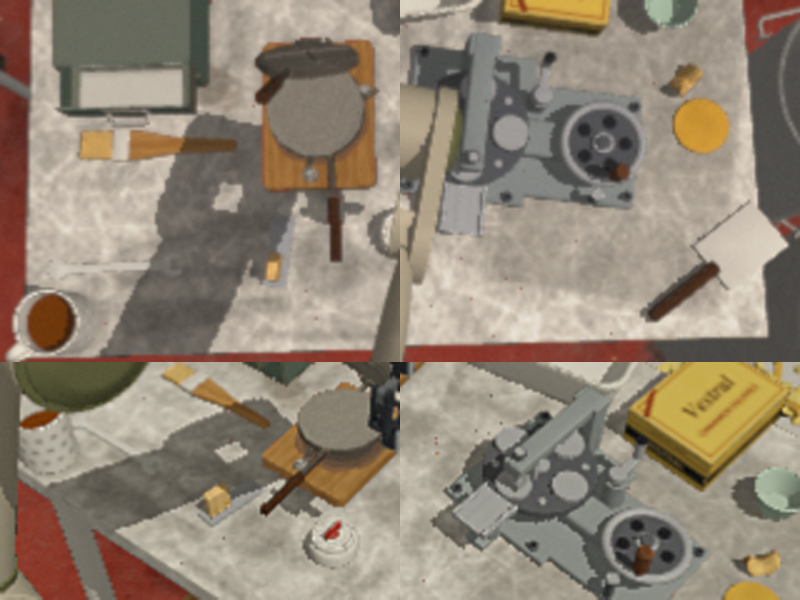

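Run:
```python
from h import *
T=model("top");S=model("scene")
f=lambda x,y:(x/2.5+345-160,y/2.5+130)  # crop b (x incl 400)
g=lambda x,y:((x-400)/2.5+310,(y-362)/2.5+180)
fa=lambda x,y:(x/2.5+145,y/2.5+130); ga=lambda x,y:(x/2.5+155,(y-362)/2.5+150)
hub=plane(T,f(603,143),59);lev=plane(T,f(549,57),100)
print("hub",hub,plane(S,g(646,545),59),"lev",lev,np.linalg.norm((lev-hub)[:2]))
v=(lev-hub)[:2];yaw=np.arctan2(v[1],v[0])-np.arctan2(85,92);print("yaw",np.degrees(yaw))
for z,p in((111,(480,40)),(111,(480,150)),(60,(465,235)),(60,(468,188)),(97,(620,170))):print(p,plane(T,f(*p),z))
print("pointer n knob scene",plane(S,g(644,552),97))
print("grip top",plane(T,fa(273,262),46),plane(S,ga(215,495),46))
for p in((285,195),(294,195),(265,285),(285,285)):print(p,plane(T,fa(*p),5))
print("handle end",plane(T,fa(335,260),60),"lid",plane(T,fa(300,45),250))
print("spanner",plane(T,fa(50,270),0),plane(T,fa(180,265),0))
print("timer",plane(S,ga(335,540),25))
for p in ((640,95),(632,205),(412,195),(412,48)):print("base corner",plane(T,f(*p),10))
```

```text
hub [ 569.8848899  -295.22312264   59.        ] [ 560.54064426 -300.08416654   59.        ] lev [ 674.56656761 -224.52011089  100.        ] 126.32169061707434
yaw -8.699775367084214
(480, 40) [ 696.09330725 -137.60878831  111.        ]
(480, 150) [ 557.19631314 -131.72660524  111.        ]
(465, 235) [ 456.74633885 -114.32313692   60.        ]
(468, 188) [ 516.44388714 -120.56841395   60.        ]
(620, 170) [ 529.61100295 -305.63423895   97.        ]
pointer n knob scene [ 523.05683405 -309.61693264   97.        ]
grip top [433.03004163 257.48860443  46.        ] [419.5980697  252.13493993  46.        ]
(285, 195) [523.43642515 247.21526782   5.        ]
(294, 195) [523.12314891 235.31811182   5.        ]
(265, 285) [405.75016609 274.20281888   5.        ]
(285, 285) [405.07546265 248.04642615   5.        ]
handle end [432.6832799  177.03981212  60.        ] lid [664.38278714 195.32777528 250.        ]
spanner [432.93084584 557.7555978    0.        ] [435.02774969 386.71422911   0.        ]
timer [466.54349687  85.43209066  25.        ]
base corner [ 640.55435641 -359.01628779   10.        ]
base corner [ 494.27375257 -339.56170556   10.        ]
base corner [514.99447121 -52.12185023  10.        ]
base corner [712.80421078 -58.90668241  10.        ]
```

{"name": "servo_tool", "arguments": {"deltas": [[[-0.25,0.02,0],[0,0,0],0.5],[[-0.25,0.02,0],[0,0,0],0.5],[[-0.25,0.02,0],[0,0,0],0.5],[[-0.25,0.02,0],[0,0,0],0.5],[[0,0,0],[0,0,0],0.5],[[0,0,0],[0,0,0],0.5]], "squeeze": 30}}

```text
time_s: 0.7
eef_pos: [540.6, -200.0, 230.6]
ee_rot: [-0.001, 0.708, 0.706, -0.0]
force: [0.6, 1.0, 0.5]
grip_width: 0.503
grip_force: 0.0
```

Run:
```python
from h import *
import pickle
s=telemetry.sense();im=optics.capture("wrist");cv2.imwrite("pics/w1.png",im);pickle.dump(s,open("w1.pkl","wb"))
print(s["eef_pos"],s["ee_rot"],s["joints"])
cv2.imwrite("pics/w1v.png",cv2.resize(im,(800,500),interpolation=2))
```

```text
[ 540.6466783  -200.01480205  230.5898414 ] [-7.19687227e-04  7.07729037e-01  7.06483609e-01 -5.29035077e-05] [-5.57584400e-01  4.28468199e-01  1.33563465e+00  2.27436882e-04
  1.37891570e+00 -5.55866632e-01]
```

View pics/w1v.png

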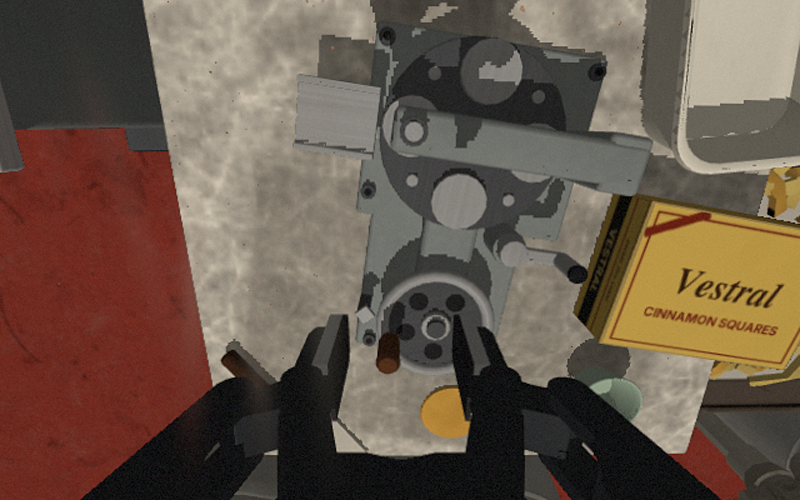

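Run:
```python
from h import *
import pickle
s=pickle.load(open("w1.pkl","rb"));W=model("wrist",s)
p=lambda x,y,z:plane(W,(x/1.25,y/1.25),z)
P={(0,-110):p(436,326,59),(92,-25):p(577,274,100),(50,-25):p(512,253,66)}
sh=[p(*q,64) for q in((302,75),(380,88),(373,158),(296,147))];P[(-108,60)]=sum(sh)/4
for a,b in zip(sh,sh[1:]+sh[:1]):print(np.linalg.norm(a-b))
P[(-58,-110)]=p(365,313,48)
for k,v in P.items():print(k,v)
K=np.array(list(P),float);V=np.array([v[:2] for v in P.values()])
def fit(K,V):
    a=K-K.mean(0);b=V-V.mean(0)
    th=np.arctan2((a[:,0]*b[:,1]-a[:,1]*b[:,0]).sum(),(a*b).sum());R=np.array([[np.cos(th),-np.sin(th)],[np.sin(th),np.cos(th)]])
    o=V.mean(0)-R@K.mean(0);return th,o,R,V-K@R.T-o
th,o,R,r=fit(K,V);print(np.degrees(th),o);print(r)
for pt in ((384,366),(388,367)):
  k=p(*pt,97);print("knob",k,R.T@(k[:2]-o))
print("overarm",[R.T@(p(*q,111)[:2]-o) for q in((400,105),(392,150),(652,145),(645,190))])
c=R@np.array([-16,-152])+o
print(proj(W,[[*(R@[-64,75]+o),111],[*(R@[-64,45]+o),111],[*(R@[-41,-128]+o),97],[*(R@[-41,-128]+o),54]])*1.25)
```

```text
57.96152741590729
51.10361000236566
60.17830986073976
52.04782932537103
(0, -110) [ 572.39424342 -292.67176141   59.        ]
(92, -25) [ 674.65419167 -225.5092829   100.        ]
(50, -25) [ 633.62263936 -219.90585407   66.        ]
(-108, 60) [ 492.60565981 -112.44015816   64.        ]
(-58, -110) [ 506.60068052 -285.01308472   48.        ]
-9.579277167658548 [ 587.69786215 -186.49244225]
[[ 3.00171437  2.28687271]
 [ 0.39945384  0.94448156]
 [ 0.7822657  -0.44139862]
 [ 1.41714981 -3.08360216]
 [-5.60058372  0.2936465 ]]
knob [ 526.05317787 -309.21758175   97.        ] [ -40.36217813 -131.27231826]
knob [ 529.39233842 -310.2017039    97.        ] [ -36.90580802 -131.68704131]
overarm [array([-60.62419293,  71.92890001]), array([-61.2431063 ,  43.61457227]), array([107.5978467 ,  75.70115842]), array([113.62719903,  46.50980354])]
[[395.54329462  98.9842852 ]
 [388.19053603 147.14622592]
 [383.83678479 362.59585647]
 [385.73899554 335.89752578]]
```

Run:
```python
from h import *
import pickle
s=pickle.load(open("w1.pkl","rb"));W=model("wrist",s)
g=cv2.cvtColor(cv2.imread("pics/w1.png"),6)
L=cv2.createLineSegmentDetector().detect(g)[0][:,0]
for l in L:
    n=np.hypot(l[2]-l[0],l[3]-l[1])
    if n>38 and 230<l[0]<525 and l[1]<280:
        out=[]
        for z in(111,60):
            a=plane(W,l[:2],z);b=plane(W,l[2:],z);out.append((a[:2].round(),b[:2].round(),round(np.degrees(np.arctan2(*(b-a)[1::-1]))%90,1)))
        print((l*1.25).round(),out)
c=cv2.HoughCircles(g[200:310,280:420],cv2.HOUGH_GRADIENT,1,20,param1=120,param2=20,minRadius=35,maxRadius=55)
for q in c[0][:4]: print(q+[280,200,0],plane(W,q[:2]+[280,200],53),q[2])
K=np.array([(0,-110),(92,-25),(50,-25),(-108,60)],float);V=np.array([(572.4,-292.7),(674.7,-225.5),(633.6,-219.9),(492.6,-112.4)])
a=K-K.mean(0);b=V-V.mean(0);th=np.arctan2((a[:,0]*b[:,1]-a[:,1]*b[:,0]).sum(),(a*b).sum());R=np.array([[np.cos(th),-np.sin(th)],[np.sin(th),np.cos(th)]]);o=V.mean(0)-R@K.mean(0);print(np.degrees(th),o,V-K@R.T-o)
```

```text
[350. 329. 346. 381.] [(array([ 501., -266.]), array([ 496., -313.]), np.float64(83.7)), (array([ 493., -295.]), array([ 487., -352.]), np.float64(83.7))]
[589. 129. 649. 136.] [(array([ 663., -120.]), array([ 703., -124.]), np.float64(84.9)), (array([ 686., -121.]), array([ 735., -125.]), np.float64(84.9))]
[357. 310. 365. 254.] [(array([ 507., -250.]), array([ 515., -205.]), np.float64(80.4)), (array([ 501., -276.]), array([ 510., -223.]), np.float64(80.4))]
[372. 149. 380.  88.] [(array([ 521., -133.]), array([527., -96.]), np.float64(81.0)), (array([ 518., -136.]), array([525., -91.]), np.float64(81.0))]
[599. 343. 659. 350.] [(array([ 695., -279.]), array([ 744., -286.]), np.float64(82.2)), (array([ 725., -310.]), array([ 783., -318.]), np.float64(82.2))]
[379.  87. 307.  76.] [(array([527., -95.]), array([482., -88.]), np.float64(81.7)), (array([524., -90.]), array([471., -82.]), np.float64(81.7))]
[651. 235. 612. 335.] [(array([ 718., -192.]), array([ 704., -272.]), np.float64(80.4)), (array([ 753., -206.]), array([ 736., -303.]), np.float64(80.4))]
[653. 200. 600. 341.] [(arr
[... 1224 characters left out ...]
754. 214.] [(array([ 702., -161.]), array([ 789., -176.]), np.float64(80.4)), (array([ 734., -170.]), array([ 837., -188.]), np.float64(80.4))]
[373. 215. 366. 270.] [(array([ 521., -177.]), array([ 515., -218.]), np.float64(81.8)), (array([ 517., -188.]), array([ 510., -237.]), np.float64(81.8))]
[602. 291. 621. 238.] [(array([ 690., -235.]), array([ 697., -194.]), np.float64(80.4)), (array([ 719., -258.]), array([ 728., -209.]), np.float64(80.4))]
[348.5        267.5         49.90000153] [ 572.90143607 -304.8995972    53.        ] 49.9
-8.89756430197889 [ 588.79399492 -186.61115767] [[ 0.61952765  2.58746626]
 [-1.12019789  0.03981032]
 [-0.72560733 -0.85626194]
 [ 1.22627757 -1.77101464]]
```

{"name": "servo_tool", "arguments": {"deltas": [[[-0.19,-0.02,0],[0,0,0],0.5],[[-0.18,-0.02,0],[0,0,0],0.5],[[-0.175,-0.018,0],[0,0,0],0.5],[[0,0,0],[0,0,-0.09],0.5],[[0,0,0],[0,0,-0.09],0.5],[[0,0,0],[0,0,-0.09],0.5],[[0,0,0],[0,0,-0.09],0.5],[[0,0,0],[0,0,-0.09],0.5]]}}

```text
time_s: 1.55
eef_pos: [529.8, -306.7, 231.5]
ee_rot: [-0.0, 0.415, 0.91, 0.0]
force: [-0.8, -0.5, -0.5]
grip_width: 0.492
grip_force: 0.0
```

{"name": "servo_tool", "arguments": {"deltas": [[[0,0,0],[0,0,-0.09],0.5],[[0,0,0],[0,0,-0.09],0.5],[[0,0,0],[0,0,-0.09],0.5],[[0,0,0],[0,0,-0.09],0.5],[[0,0,0],[0,0,-0.09],0.5],[[0,0,0.2],[0,0,0],0.5],[[0,0,0.1],[0,0,0],0.5],[[0,0,0],[0,0,0],0.5]]}}

```text
time_s: 2.35
eef_pos: [528.8, -306.0, 168.6]
ee_rot: [-0.002, 0.078, 0.997, 0.002]
force: [0.1, 0.8, 0.5]
grip_width: 0.503
grip_force: 0.0
```

Run:
```python
from h import *
import pickle
s=telemetry.sense();im=optics.capture("wrist");cv2.imwrite("pics/w2.png",im);pickle.dump(s,open("w2.pkl","wb"))
q=s["ee_rot"];print(s["eef_pos"],Ro.from_quat([q[1],q[2],q[3],q[0]]).as_matrix().round(3),s["joints"].round(2))
W=model("wrist",s);print("tcp px, grasp z=97 pred",proj(W,[s["eef_pos"],[529,-309,97],[572,-294.5,59]]))
```

```text
[ 528.78448617 -306.0392625   168.64659143] [[-0.988  0.155 -0.004]
 [ 0.155  0.988  0.004]
 [ 0.005  0.003 -1.   ]] [-0.72  0.55  1.3   0.    1.29 -2.13]
tcp px, grasp z=97 pred [[318.69697323 265.45560559]
 [314.8790327  217.53687289]
 [338.89287955 244.02846686]]
```

View pics/w2.png

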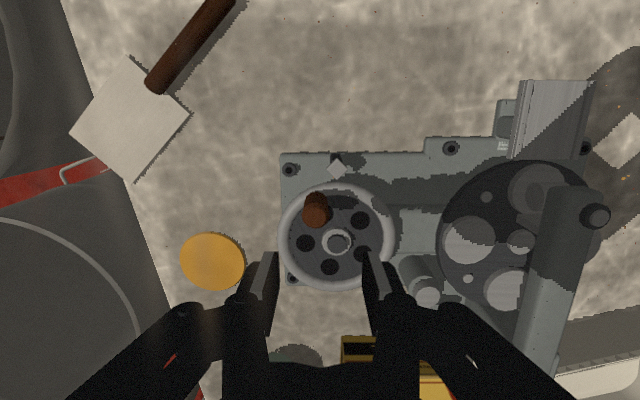

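Run:
```python
from h import *
import pickle
s=pickle.load(open("w2.pkl","rb"));W=model("wrist",s);im=cv2.imread("pics/w2.png")
h=cv2.cvtColor(im,cv2.COLOR_BGR2HSV);m=((h[...,0]<15)&(h[...,1]>90)).astype(np.uint8);m[:170]=0;m[250:]=0;m[:,:290]=0;m[:,345:]=0
y,x=np.nonzero(m);print(x.min(),x.max(),y.min(),y.max())
for r in range(y.min(),y.max()+1,3):
    q=x[y==r];print(r,q.min(),q.max(),end=' | ')
c=[529,-309]
print([proj(W,[[c[0]+11*np.cos(a),c[1]+11*np.sin(a),z] for a in np.linspace(0,6.28,13)]).round(0).min(0).tolist()+proj(W,[[c[0]+11*np.cos(a),c[1]+11*np.sin(a),z] for a in np.linspace(0,6.28,13)]).round(0).max(0).tolist() for z in(54,97)])
for z in(60,97):print(plane(W,(339,242),59), plane(W,(336,168),48))
```

```text
300 333 177 248
177 333 333 | Traceback (most recent call last):
  File "<stdin>", line 7, in <module>
    return umr_minimum(a, axis, None, out, keepdims, initial, where)
ValueError: zero-size array to reduction operation minimum which has no identity
```

Run:
```python
from h import *
import pickle
s=pickle.load(open("w2.pkl","rb"));W=model("wrist",s);im=cv2.imread("pics/w2.png")
h=cv2.cvtColor(im,cv2.COLOR_BGR2HSV);m=((h[...,0]<15)&(h[...,1]>90)).astype(np.uint8);m[:170]=0;m[250:]=0;m[:,:290]=0;m[:,345:]=0
n,l,st,ce=cv2.connectedComponentsWithStats(m);print(st[1:][st[1:,4]>50])
A=np.linspace(0,6.28,25)
for z,r in((54,9),(97,10)):
    q=proj(W,[[529+r*np.cos(a),-309+r*np.sin(a),z] for a in A]);print(z,q.min(0),q.max(0))
print(plane(W,(339,242),59), plane(W,(336,168),48))
```

```text
[[302 192  28  36 722]]
54 [305.25645651 190.05907049] [325.69597216 209.51480396]
97 [301.49143646 204.88153086] [328.22601111 229.84856877]
[ 570.01954898 -294.13181546   59.        ] [ 504.98693429 -287.16959388   48.        ]
```

{"name": "servo_tool", "arguments": {"deltas": [[[0,-0.011,0.2],[0,0,0],0.5],[[0,0,0.2],[0,0,0],0.5],[[0,0,0.12],[0,0,0],0.5],[[0,0,0],[0,0,0],0],[[0,0,0],[0,0,0],0],[[0,0,0],[0,0,0],0],[[0,0,0],[0,0,0],0]], "squeeze": 35}}

```text
time_s: 3.1
eef_pos: [529.7, -310.5, 68.6]
ee_rot: [0.001, 0.078, 0.997, -0.0]
force: [2.5, 2.0, -5.9]
grip_width: 0.224
grip_force: 35.8
```

```bash
cat > arc.py <<'E'
from h import *
import sys
# plan: hub, yaw; from actual TCP to target wheel angles, as tool shifts /200
s=telemetry.sense();q=s["ee_rot"];R=Ro.from_quat([q[1],q[2],q[3],q[0]]).as_matrix()
th=np.radians(-8.8);Ri=np.array([[np.cos(th),-np.sin(th)],[np.sin(th),np.cos(th)]]);hub=np.array([571.3,-294.3])
v=Ri.T@(s["eef_pos"][:2]-hub);print("r",np.hypot(*v),"w",np.arctan2(v[1],-v[0]),s["eef_pos"],s["force"],R.round(3).tolist())
E
python3 arc.py
python3 - <<'E'
from h import *
th=np.radians(-8.8);Ri=np.array([[np.cos(th),-np.sin(th)],[np.sin(th),np.cos(th)]])
# tool frame: x = -x_idx, y = +y_idx  -> pos_tool=(45cos w,45 sin w)
w=np.arange(0,25)*np.pi/12
P=np.c_[np.cos(w),np.sin(w)]*45/200
print(np.diff(P,axis=0).round(4).tolist())
E
```

```text
r 44.6644481241018 w -0.5250947153301979 [ 529.68248059 -310.51403727   68.58646617] [ 2.51201983  2.02669483 -5.88845753] [[-0.988, 0.156, 0.002], [0.156, 0.988, -0.001], [-0.002, -0.001, -1.0]]
[[-0.0077, 0.0582], [-0.0225, 0.0543], [-0.0358, 0.0466], [-0.0466, 0.0358], [-0.0543, 0.0225], [-0.0582, 0.0077], [-0.0582, -0.0077], [-0.0543, -0.0225], [-0.0466, -0.0358], [-0.0358, -0.0466], [-0.0225, -0.0543], [-0.0077, -0.0582], [0.0077, -0.0582], [0.0225, -0.0543], [0.0358, -0.0466], [0.0466, -0.0358], [0.0543, -0.0225], [0.0582, -0.0077], [0.0582, 0.0077], [0.0543, 0.0225], [0.0466, 0.0358], [0.0358, 0.0466], [0.0225, 0.0543], [0.0077, 0.0582]]
```

{"name": "servo_tool", "arguments": {"deltas": [[[0.0226,0.0544,0],[0,0,0],0],[[0.0077,0.0583,0],[0,0,0],0],[[-0.0077,0.0582,0],[0,0,0],0],[[-0.0225,0.0543,0],[0,0,0],0],[[-0.0358,0.0466,0],[0,0,0],0],[[-0.0466,0.0358,0],[0,0,0],0],[[-0.0543,0.0225,0],[0,0,0],0],[[-0.0582,0.0077,0],[0,0,0],0]]}}

```text
time_s: 3.9
eef_pos: [578.5, -252.8, 68.6]
ee_rot: [0.001, 0.079, 0.997, -0.003]
force: [-3.5, -15.6, -7.1]
grip_width: 0.223
grip_force: 36.0
```

```bash
python3 arc.py
```

```text
r 42.15301486690546 w 1.5890886131098072 [ 578.50969107 -252.76812047   68.62509536] [ -3.48391659 -15.55680007  -7.1422008 ] [[-0.988, 0.157, 0.002], [0.157, 0.988, -0.006], [-0.003, -0.006, -1.0]]
```

{"name": "servo_tool", "arguments": {"deltas": [[[-0.0582,-0.0177,0],[0,0,0],0],[[-0.0543,-0.0225,0],[0,0,0],0],[[-0.0466,-0.0358,0],[0,0,0],0],[[-0.0358,-0.0466,0],[0,0,0],0],[[-0.0225,-0.0543,0],[0,0,0],0],[[-0.0077,-0.0582,0],[0,0,0],0]]}}

```text
time_s: 4.5
eef_pos: [617.3, -303.2, 68.7]
ee_rot: [0.003, 0.078, 0.997, -0.0]
force: [9.0, 0.8, -6.4]
grip_width: 0.222
grip_force: 36.1
```

```bash
python3 arc.py
```

```text
r 46.9055961113944 w -3.1036296955139053 [ 617.34769072 -303.23001267   68.65094656] [ 8.96583625  0.81336199 -6.35202571] [[-0.988, 0.156, 0.005], [0.156, 0.988, -0.001], [-0.006, -0.0, -1.0]]
```

{"name": "servo_tool", "arguments": {"deltas": [[[0.0077,-0.0582,0],[0,0,0],0],[[0.0225,-0.0543,0],[0,0,0],0],[[0.0358,-0.0466,0],[0,0,0],0],[[0.0466,-0.0358,0],[0,0,0],0],[[0.0543,-0.0225,0],[0,0,0],0],[[0.0582,-0.0077,0],[0,0,0],0]]}}

```text
time_s: 5.1
eef_pos: [563.5, -342.0, 68.6]
ee_rot: [0.001, 0.079, 0.997, -0.001]
force: [3.3, 2.4, -3.0]
grip_width: 0.224
grip_force: 36.4
```

```bash
python3 arc.py
```

```text
r 48.2884105893859 w -1.5631825433816822 [ 563.54944518 -341.96234884   68.58570551] [ 3.26965143  2.40030167 -2.97709439] [[-0.988, 0.157, 0.002], [0.157, 0.988, -0.002], [-0.002, -0.002, -1.0]]
```

{"name": "servo_tool", "arguments": {"deltas": [[[0.0582,0.0077,0],[0,0,0],0],[[0.0543,0.0225,0],[0,0,0],0],[[0.0466,0.0358,0],[0,0,0],0],[[0.0358,0.0466,0],[0,0,0],0],[[0.0225,0.0543,0],[0,0,0],0],[[0.0077,0.0582,0],[0,0,0],0]]}}

```text
time_s: 5.7
eef_pos: [528.2, -289.6, 68.7]
ee_rot: [0.003, 0.079, 0.997, -0.001]
force: [16.9, -5.1, -14.2]
grip_width: 0.229
grip_force: 35.4
```

```bash
sed -i 's/571.3,-294.3/572,-297/' arc.py; python3 arc.py
```

```text
r 44.441738141861705 w 0.013068238138387069 [ 528.17401103 -289.62770186   68.69687692] [ 16.94663181  -5.05450304 -14.23391868] [[-0.988, 0.157, 0.006], [0.157, 0.988, -0.003], [-0.007, -0.002, -1.0]]
```

{"name": "servo_tool", "arguments": {"deltas": [[[-0.0077,0.0582,0],[0,0,0],0],[[-0.0225,0.0543,0],[0,0,0],0],[[-0.0358,0.0466,0],[0,0,0],0],[[-0.0466,0.0358,0],[0,0,0],0],[[-0.0543,0.0225,0],[0,0,0],0],[[-0.0582,0.0077,0],[0,0,0],0]]}}

```text
time_s: 6.3
eef_pos: [578.1, -252.9, 68.6]
ee_rot: [0.001, 0.078, 0.997, -0.002]
force: [-2.6, -7.5, -4.5]
grip_width: 0.223
grip_force: 36.3
```

```bash
python3 arc.py
```

```text
r 44.485800157270525 w 1.5558404307837608 [ 578.14746767 -252.94100481   68.60086962] [-2.62710345 -7.4524561  -4.5223751 ] [[-0.988, 0.156, 0.001], [0.156, 0.988, -0.003], [-0.001, -0.003, -1.0]]
```

{"name": "servo_tool", "arguments": {"deltas": [[[-0.0582,-0.0077,0],[0,0,0],0],[[-0.0543,-0.0225,0],[0,0,0],0],[[-0.0466,-0.0358,0],[0,0,0],0],[[-0.0358,-0.0466,0],[0,0,0],0],[[-0.0225,-0.0543,0],[0,0,0],0],[[-0.0077,-0.0582,0],[0,0,0],0],[[0.0077,-0.0582,0],[0,0,0],0],[[0.0225,-0.0543,0],[0,0,0],0]]}}

```text
time_s: 7.1
eef_pos: [607.7, -326.0, 68.7]
ee_rot: [0.003, 0.078, 0.997, -0.002]
force: [8.5, -4.5, -7.9]
grip_width: 0.227
grip_force: 36.1
```

{"name": "servo_tool", "arguments": {"deltas": [[[0.0358,-0.0466,0],[0,0,0],0],[[0.0466,-0.0358,0],[0,0,0],0],[[0.0543,-0.0225,0],[0,0,0],0],[[0.0582,-0.0077,0],[0,0,0],0],[[0.0582,0.0077,0],[0,0,0],0],[[0.0543,0.0225,0],[0,0,0],0],[[0.0466,0.0358,0],[0,0,0],0],[[0.0358,0.0466,0],[0,0,0],0]]}}

```text
time_s: 7.9
eef_pos: [529.8, -312.1, 68.6]
ee_rot: [0.002, 0.079, 0.997, -0.0]
force: [14.4, 2.7, -8.8]
grip_width: 0.222
grip_force: 36.0
```

{"name": "servo_tool", "arguments": {"deltas": [[[0.0225,0.0543,0],[0,0,0],0],[[0.0077,0.0582,0],[0,0,0],0],[[0,0,0],[0,0,0],0],[[0,0,0],[0,0,0],0]]}}

```text
time_s: 8.3
eef_pos: [528.4, -289.5, 68.7]
ee_rot: [0.003, 0.078, 0.997, -0.001]
force: [12.0, -0.8, -9.1]
grip_width: 0.224
grip_force: 35.9
```

```bash
python3 arc.py
```

```text
r 44.265512957059485 w 0.016775643629495705 [ 528.37531823 -289.4951497    68.65576009] [11.99207935 -0.84536995 -9.07300619] [[-0.988, 0.156, 0.006], [0.156, 0.988, -0.003], [-0.006, -0.002, -1.0]]
```

{"name": "servo_tool", "arguments": {"deltas": [[[0,0,0],[0,0,0],0.5],[[0,0,0],[0,0,0],0.5],[[0,0,-0.2],[0,0,0],0.5],[[0,0,-0.2],[0,0,0],0.5],[[0,0,-0.15],[0,0,0],0.5],[[0,0,0],[0,0,0],0.5]]}}

```text
time_s: 8.9
eef_pos: [527.5, -290.6, 182.8]
ee_rot: [0.004, 0.078, 0.997, -0.003]
force: [-0.0, 0.1, -0.4]
grip_width: 0.502
grip_force: 0.0
```

Run:
```python
from h import *
import pickle
s=telemetry.sense();im=optics.capture("wrist");cv2.imwrite("pics/w3.png",im);pickle.dump(s,open("w3.pkl","wb"))
W=model("wrist",s);print(s["eef_pos"],s["force"])
h=cv2.cvtColor(im,cv2.COLOR_BGR2HSV);m=((h[...,0]<15)&(h[...,1]>90)).astype(np.uint8);m[:150]=0;m[260:]=0;m[:,:270]=0;m[:,400:]=0
n,l,st,ce=cv2.connectedComponentsWithStats(m);print(st[1:][st[1:,4]>50])
A=np.linspace(0,6.28,25)
for z,r in((54,9),(97,10)):
    q=proj(W,[[527.5+r*np.cos(a),-290.1+r*np.sin(a),z] for a in A]);print(z,q.min(0),q.max(0))
print("hub",proj(W,[[572,-297,59],[572,-294.5,59]]))
cv2.imwrite("pics/w3v.png",cv2.resize(im[120:320,230:630],(800,400),interpolation=2))
```

```text
[ 527.52649297 -290.60673698  182.84017788] [-0.01936385  0.13894923 -0.39720303]
[[310 185  26  35 636]]
54 [310.74156983 183.23869345] [330.25746821 201.89225594]
97 [307.64872697 196.78505974] [332.95624818 220.54442963]
hub [[320.63307918 239.55366188]
 [323.23478038 239.18504982]]
```

View pics/w3v.png

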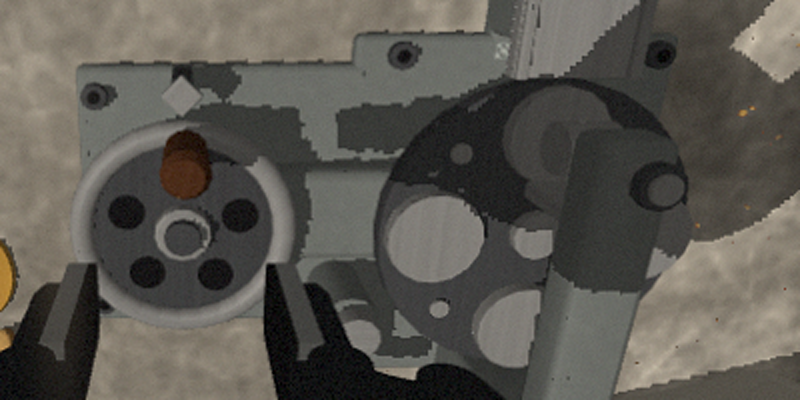

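{"name": "servo_tool", "arguments": {"deltas": [[[-0.17,0.1075,0],[0,0,0],0.45],[[-0.17,0.1075,0],[0,0,0],0.45],[[-0.17,0.1075,0],[0,0,0],0.45],[[-0.17,0.1075,0],[0,0,0],0.45],[[0,0,0],[0,0,0],0.45],[[0,0,0],[0,0,0],0.45]]}}

```text
time_s: 9.55
eef_pos: [673.8, -225.2, 175.5]
ee_rot: [-0.001, 0.078, 0.997, 0.0]
force: [-0.1, -0.1, -0.4]
grip_width: 0.447
grip_force: 0.0
```

Run:
```python
from h import *
import pickle
s=telemetry.sense();im=optics.capture("wrist");cv2.imwrite("pics/w4.png",im);pickle.dump(s,open("w4.pkl","wb"))
W=model("wrist",s);print(s["eef_pos"],s["ee_rot"])
A=np.linspace(0,6.28,25)
q=proj(W,[[675.3+7.5*np.cos(a),-226.4+7.5*np.sin(a),100] for a in A]);print(q.min(0),q.max(0))
cv2.imwrite("pics/w4v.png",cv2.resize(im[80:330,160:500],None,fx=2,fy=2,interpolation=2))
```

```text
[ 673.80688911 -225.20285726  175.47387982] [-1.27819216e-03  7.80230918e-02  9.96950681e-01  3.21170258e-04]
[307.92120165 207.43402533] [327.6331697  225.84677528]
```

View pics/w4v.png

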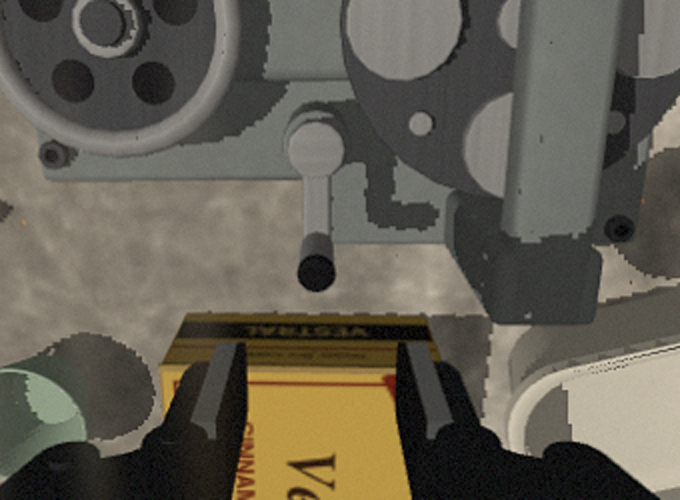

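{"name": "servo_tool", "arguments": {"deltas": [[[-0.008,-0.005,0.2],[0,0,0],0.45],[[0,0,0.2],[0,0,0],0.45],[[0,0,0.125],[0,0,0],0.45],[[0,0,0],[0,0,0],0],[[0,0,0],[0,0,0],0],[[0,0,0],[0,0,0],0],[[0,0,0],[0,0,0],0]]}}

```text
time_s: 10.3
eef_pos: [674.7, -227.5, 72.8]
ee_rot: [-0.001, 0.079, 0.997, -0.0]
force: [-5.2, -2.3, -7.4]
grip_width: 0.152
grip_force: 35.1
```

{"name": "servo_tool", "arguments": {"deltas": [[[0.0072,-0.0544,0],[0,0,0],0],[[0.021,-0.0507,0],[0,0,0],0],[[0.0334,-0.0435,0],[0,0,0],0],[[0.0435,-0.0334,0],[0,0,0],0],[[0.0507,-0.021,0],[0,0,0],0],[[0.0544,-0.0072,0],[0,0,0],0],[[0,0,0],[0,0,0],0]]}}

```text
time_s: 11.0
eef_pos: [627.1, -262.1, 73.5]
ee_rot: [0.001, 0.079, 0.997, -0.0]
force: [-4.0, -0.9, -5.1]
grip_width: 0.151
grip_force: 35.0
```

{"name": "servo_tool", "arguments": {"deltas": [[[0.01,0,0],[0,0,0],0],[[0.005,0,0],[0,0,0],0],[[0,0,0],[0,0,0],0]]}}

```text
time_s: 11.3
eef_pos: [625.6, -262.0, 73.4]
ee_rot: [0.002, 0.079, 0.997, -0.001]
force: [4.1, -2.4, -3.8]
grip_width: 0.153
grip_force: 35.0
```

{"name": "servo_tool", "arguments": {"deltas": [[[0.015,0,0],[0,0,0],0],[[0.005,0,0],[0,0,0],0],[[0,0,0],[0,0,0],0]]}}

```text
time_s: 11.6
eef_pos: [621.6, -261.6, 73.4]
ee_rot: [0.002, 0.079, 0.997, -0.001]
force: [4.8, -4.1, -5.2]
grip_width: 0.156
grip_force: 35.0
```

{"name": "servo_tool", "arguments": {"deltas": [[[0.015,0.001,0],[0,0,0],0],[[0.005,0.001,0],[0,0,0],0],[[0,0,0],[0,0,0],0]]}}

```text
time_s: 11.9
eef_pos: [620.2, -261.3, 73.6]
ee_rot: [0.005, 0.079, 0.997, -0.002]
force: [20.0, -7.6, -12.2]
grip_width: 0.154
grip_force: 34.3
```

{"name": "servo_tool", "arguments": {"deltas": [[[0,0,0],[0,0,0],0.5],[[0,0,0],[0,0,0],0.5],[[0,0,-0.2],[0,0,0],0.5],[[0,0,-0.2],[0,0,0],0.5],[[0,0,-0.25],[0,0,0],0.5],[[0,0,0],[0,0,0],0.5]]}}

```text
time_s: 12.5
eef_pos: [618.6, -260.8, 211.0]
ee_rot: [0.006, 0.078, 0.997, -0.003]
force: [0.2, -0.8, -0.4]
grip_width: 0.493
grip_force: 0.0
```

Run:
```python
from h import *
import pickle
s=telemetry.sense();im=optics.capture("wrist");cv2.imwrite("pics/w5.png",im);pickle.dump(s,open("w5.pkl","wb"))
im2=optics.capture("scene");cv2.imwrite("pics/s5.png",im2)
W=model("wrist",s);print(s["eef_pos"],s["force"])
print(proj(W,[[627.9,-262.1,100],[572,-297,59],[620.5,-261,100]]))
cv2.imwrite("pics/w5v.png",np.hstack([im[0:330,130:530],cv2.resize(im2[180:290,330:460],None,fx=3,fy=3,interpolation=2)]))
```

```text
[ 618.60948547 -260.81075074  211.03296214] [ 0.15061281 -0.76145435 -0.42032279]
[[320.11981073 208.50034486]
 [274.66050297 143.99505266]
 [320.03894598 200.38454276]]
```

View pics/w5v.png

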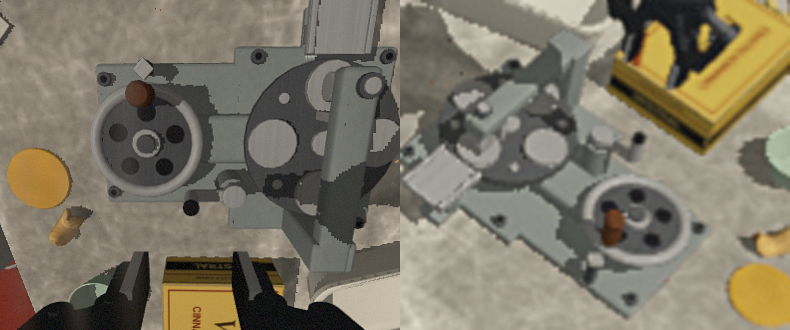

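{"name": "servo_tool", "arguments": {"deltas": [[[0.11,0.2,0],[0,0,0],0.6],[[0.11,0.2,0],[0,0,0],0.6],[[0.11,0.2,0],[0,0,0],0.6],[[0.11,0.2,0],[0,0,0],0.6],[[0.11,0.2,0],[0,0,0],0.6],[[0.11,0.2,0],[0,0,0],0.6],[[0.11,0.2,0],[0,0,0],0.6],[[0.11,0.2,0],[0,0,0],0.6]]}}

```text
time_s: 13.4
eef_pos: [491.3, 85.5, 201.4]
ee_rot: [-0.001, 0.079, 0.997, -0.0]
force: [1.0, 0.5, 0.1]
grip_width: 0.598
grip_force: 0.0
```

Run:
```python
from h import *
import pickle
print(telemetry.sense()["eef_pos"],telemetry.sense()["joints"].round(2))
s=pickle.load(open("w5.pkl","rb"));W=model("wrist",s);im=cv2.imread("pics/w5.png")
h=cv2.cvtColor(im,cv2.COLOR_BGR2HSV);m=((h[...,0]<15)&(h[...,1]>90)).astype(np.uint8);m[:60]=0;m[130:]=0;m[:,:240]=0;m[:,310:]=0
n,l,st,ce=cv2.connectedComponentsWithStats(m);print(st[1:][st[1:,4]>50])
A=np.linspace(0,6.28,25);th=np.radians(-8.8)
for w in(-.1,0,.1):
  k=np.array([572,-297])+45*np.array([-np.cos(th)*np.cos(w)-np.sin(th)*np.sin(w),-np.sin(th)*np.cos(w)+np.cos(th)*np.sin(w)])
  q=np.vstack([proj(W,[[k[0]+r*np.cos(a),k[1]+r*np.sin(a),z] for a in A]) for z,r in((58,10),(97,10))]);print(w,q.min(0),q.max(0))
```

```text
[491.26846164  85.47344514 201.35809531] [-0.06  0.28  1.62 -0.    1.24 -1.48]
[[255  80  30  28 587]]
-0.1 [246.34839434  80.42321692] [278.41047219 107.18968236]
0 [252.04456843  80.07355146] [283.36550731 106.86261781]
0.1 [257.78660112  80.3465421 ] [288.34293597 107.12715708]
```

{"name": "servo_tool", "arguments": {"deltas": [[[0.104,0.2,0],[0,0,0],0.6],[[0.104,0.2,0],[0,0,0],0.6],[[0.104,0.2,0],[0,0,0],0.6],[[0.104,0.2,0],[0,0,0],0.6],[[0,0,0],[0,0,0],0.6],[[0,0,0],[0,0,0],0.6]]}}

```text
time_s: 14.0
eef_pos: [434.9, 255.3, 201.4]
ee_rot: [-0.001, 0.077, 0.997, -0.0]
force: [1.0, -0.6, -0.1]
grip_width: 0.601
grip_force: 0.0
```

Run:
```python
from h import *
import pickle
s=telemetry.sense();im=optics.capture("wrist");cv2.imwrite("pics/w6.png",im);pickle.dump(s,open("w6.pkl","wb"))
W=model("wrist",s);print(s["eef_pos"],s["ee_rot"],s["joints"].round(2))
print(proj(W,[[433,257,46],[523,241,2]]))
```

```text
[434.88383643 255.31887669 201.44818571] [-7.99644970e-04  7.74566079e-02  9.96995304e-01 -4.45925894e-04] [ 0.3   0.29  1.6  -0.    1.25 -1.12]
[[320.82744731 184.25306135]
 [319.16570408 246.9717057 ]]
```

View pics/w6.png

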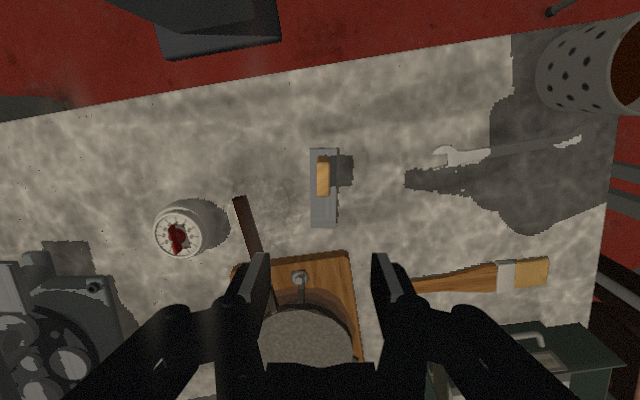

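Run:
```python
from h import *
import pickle
s=pickle.load(open("w6.pkl","rb"));W=model("wrist",s);im=cv2.imread("pics/w6.png")
L=cv2.createLineSegmentDetector().detect(cv2.cvtColor(im,6))[0][:,0]
for l in L:
    if min(l[0],l[2])>300 and max(l[0],l[2])<360 and max(l[1],l[3])<240 and min(l[1],l[3])>135 and np.hypot(l[2]-l[0],l[3]-l[1])>12:
        a=plane(W,l[:2],5);b=plane(W,l[2:],5);print(l.round(1),a[:2].round(1),b[:2].round(1),round(np.degrees(np.arctan2(*(b-a)[1::-1]))%180,1))
h=cv2.cvtColor(im,cv2.COLOR_BGR2HSV);m=((h[...,0]>8)&(h[...,0]<28)&(h[...,1]>80)).astype(np.uint8);m[:140]=0;m[215:]=0;m[:,:300]=0;m[:,350:]=0
n,l,st,ce=cv2.connectedComponentsWithStats(m);print(st[1:][st[1:,4]>50])
```

```text
[338.  195.6 338.2 214.4] [460.3 272.8] [483.2 269.9] 172.8
[351.9 185.6 339.4 185.9] [451. 290.] [449.1 275.9] 82.3
[327.4 194.4 328.9 163.1] [457. 261.] [421.3 267.9] 169.0
[338.2 153.8 351.7 154.9] [412.7 279.5] [416.1 294.1] 76.8
[335.  221.9 335.2 186.9] [491.9 264.8] [449.5 271.1] 171.6
[319.4 146.5 338.1 146.5] [401.5 260.4] [404.8 280.6] 80.8
[309.5 188.1 308.8 146.9] [446.4 241.9] [400.2 248.9] 171.4
[310.  225.6 309.8 204.4] [492.1 234.9] [465.8 239.1] 170.9
[316.2 164.4 316.3 193.1] [420.6 253.8] [453.5 248.6] 171.0
[334.4 228.4 311.9 227.5] [500.1 262.9] [494.8 236.6] 78.5
[329.4 149.2 311.9 149.2] [406.2 270.7] [403.2 251.8] 81.0
[[316 156  15  41 561]]
```

{"name": "servo_tool", "arguments": {"deltas": [[[0.04,0.0185,0.2],[0,0,0],0.6],[[0,0,0.24],[0,0,0],0.6],[[0,0,0.24],[0,0,0],0.6],[[0,0,0.18],[0,0,0],0.6],[[0,0,0.06],[0,0,0],0.6],[[0,0,0],[0,0,0],0.6]]}}

```text
time_s: 14.65
eef_pos: [428.2, 258.8, 17.5]
ee_rot: [-0.001, 0.079, 0.997, -0.001]
force: [1.0, -0.4, 1.0]
grip_width: 0.599
grip_force: 0.0
```

{"name": "servo_tool", "arguments": {"deltas": [[[0,0.005,0.02],[0,0,0],0.6],[[0,0,0],[0,0,0],0],[[0,0,0],[0,0,0],0],[[0,0,0],[0,0,0],0],[[0,0,0],[0,0,0],0],[[0,0,0],[0,0,0],0]], "squeeze": 60}}

```text
time_s: 15.25
eef_pos: [429.1, 261.0, 15.4]
ee_rot: [0.001, 0.078, 0.997, 0.0]
force: [-1.7, 0.3, 5.8]
grip_width: 0.154
grip_force: 59.7
```

Run:
```python
from h import *
s=telemetry.sense();q=s["ee_rot"];print(s["eef_pos"],s["force"],s["grip_width"]*85,Ro.from_quat([q[1],q[2],q[3],q[0]]).as_matrix().round(4).tolist())
```

```text
[429.09759138 261.01438975  15.40764086] [-1.72178993  0.31349181  5.75407336] 13.058918849877852 [[-0.9877, 0.1563, 0.0019], [0.1563, 0.9877, 0.0005], [-0.0018, 0.0008, -1.0]]
```

{"name": "servo_tool", "arguments": {"deltas": [[[0,0,-0.1],[0,0,0],0],[[0,0,-0.2],[0,0,0],0],[[0,0,-0.2],[0,0,0],0],[[0,0,-0.15],[0,0,0],0],[[-0.02,-0.1,0],[0,0,0],0],[[-0.05,-0.2,0],[0,0,0],0],[[-0.05,-0.2,0],[0,0,0],0],[[-0.05,-0.2,0],[0,0,0],0]]}}

```text
time_s: 16.05
eef_pos: [439.9, 115.9, 144.7]
ee_rot: [0.0, 0.078, 0.997, 0.0]
force: [0.3, -0.1, -1.1]
grip_width: 0.154
grip_force: 58.6
```

{"name": "servo_tool", "arguments": {"deltas": [[[-0.05,-0.2,0],[0,0,0],0],[[-0.05,-0.2,0],[0,0,0],0],[[-0.05,-0.2,0],[0,0,0],0],[[-0.04,-0.2,0],[0,0,0],0],[[-0.03,-0.2,0],[0,0,0],0],[[0,-0.1,0],[0,0,0],0],[[0,0,0.1],[0,0,0],0],[[0,0,0],[0,0,0],0]]}}

```text
time_s: 16.85
eef_pos: [448.0, -106.9, 122.9]
ee_rot: [-0.002, 0.079, 0.997, 0.001]
force: [-0.0, 1.2, -0.5]
grip_width: 0.155
grip_force: 58.6
```

Run:
```python
from h import *
import pickle
s=telemetry.sense();im=optics.capture("wrist");cv2.imwrite("pics/w7.png",im);pickle.dump(s,open("w7.pkl","wb"))
W=model("wrist",s);q=s["ee_rot"];print(s["eef_pos"],s["force"],s["grip_width"]*85,Ro.from_quat([q[1],q[2],q[3],q[0]]).as_matrix().round(4).tolist())
th=np.radians(-8.8);c,n=np.cos(th),np.sin(th);Ri=np.array([[c,-n],[n,c]]);o=np.array([588.8,-188.3])
P=[(-139,38,64),(-139,82,64),(-77,38,64),(-77,82,64),(-64,45,111),(-64,75,111)]
print(proj(W,[[*(Ri@p[:2]+o),p[2]] for p in P]).round(1).tolist(), Ri.T@(s["eef_pos"][:2]-o))
```

```text
[ 448.00193068 -106.88866922  122.94312916] [-0.00285835  1.18168683 -0.53906707] 13.185255657619155 [[-0.9875, 0.1576, -0.0031], [0.1576, 0.9875, 0.0017], [0.0033, 0.0012, -1.0]]
[[289.9, 239.4], [351.2, 239.1], [292.8, 311.6], [349.0, 311.3], [298.3, 374.4], [344.2, 374.2]] [-151.59542868   58.91287726]
```

View pics/w7.png

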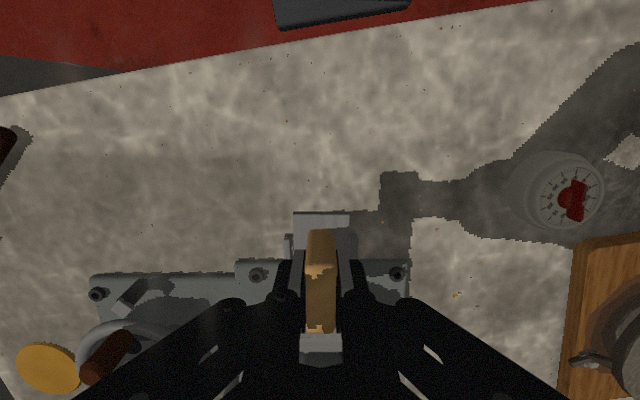

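{"name": "servo_tool", "arguments": {"deltas": [[[0,0.005,0.1],[0,0,0],0],[[0,0,0.1],[0,0,0],0],[[0,0,0.02],[0,0,0],0],[[0,0,0],[0,0,0],0],[[0,0,0],[0,0,0],0]]}}

```text
time_s: 17.4
eef_pos: [450.0, -106.0, 81.4]
ee_rot: [0.001, 0.078, 0.997, -0.0]
force: [-0.3, -0.2, -1.2]
grip_width: 0.151
grip_force: 58.6
```

{"name": "servo_tool", "arguments": {"deltas": [[[0,0,0.01],[0,0,0],0],[[0,0,0.01],[0,0,0],0],[[0,0,0],[0,0,0],0],[[0,0,0],[0,0,0],0]]}}

```text
time_s: 17.8
eef_pos: [449.3, -106.0, 76.4]
ee_rot: [0.0, 0.078, 0.997, 0.0]
force: [0.1, -1.0, -0.8]
grip_width: 0.151
grip_force: 58.6
```

{"name": "servo_tool", "arguments": {"deltas": [[[0,0,0.005],[0,0,0],0],[[0,0,0.003],[0,0,0],0],[[0,0,0],[0,0,0],0]]}}

```text
time_s: 18.1
eef_pos: [449.4, -106.1, 75.4]
ee_rot: [0.0, 0.078, 0.997, -0.0]
force: [-4.2, 0.6, 9.0]
grip_width: 0.153
grip_force: 60.1
```

{"name": "servo_tool", "arguments": {"deltas": [[[0,0,-0.002],[0,0,0],0],[[-0.02,0,0],[0,0,0],0],[[-0.02,0,0],[0,0,0],0],[[-0.02,0,0],[0,0,0],0],[[-0.02,0,0],[0,0,0],0]]}}

```text
time_s: 18.6
eef_pos: [465.2, -108.5, 75.4]
ee_rot: [-0.0, 0.078, 0.997, -0.0]
force: [-3.7, 0.7, 6.7]
grip_width: 0.153
grip_force: 59.7
```

{"name": "servo_tool", "arguments": {"deltas": [[[-0.02,0,0],[0,0,0],0],[[-0.02,0,0],[0,0,0],0],[[-0.02,0,0],[0,0,0],0]]}}

```text
time_s: 18.9
eef_pos: [477.1, -110.4, 75.4]
ee_rot: [-0.0, 0.078, 0.997, -0.0]
force: [-3.4, 1.1, 7.0]
grip_width: 0.159
grip_force: 59.6
```

{"name": "servo_tool", "arguments": {"deltas": [[[-0.015,0,0],[0,0,0],0],[[-0.015,0,0],[0,0,0],0],[[-0.015,0,0],[0,0,0],0]]}}

```text
time_s: 19.2
eef_pos: [485.5, -111.7, 75.4]
ee_rot: [-0.001, 0.078, 0.997, 0.0]
force: [-9.4, 0.8, 11.6]
grip_width: 0.156
grip_force: 60.3
```

{"name": "servo_tool", "arguments": {"deltas": [[[-0.015,0,0],[0,0,0],0],[[-0.01,0,0],[0,0,0],0],[[-0.01,0,0],[0,0,0],0]]}}

```text
time_s: 19.5
eef_pos: [492.0, -112.6, 75.4]
ee_rot: [-0.001, 0.078, 0.997, 0.0]
force: [-9.9, 1.4, 10.3]
grip_width: 0.155
grip_force: 60.3
```

{"name": "servo_tool", "arguments": {"deltas": [[[-0.01,0,0],[0,0,0],0],[[-0.01,0,0],[0,0,0],0]]}}

```text
time_s: 19.7
eef_pos: [496.0, -113.3, 75.4]
ee_rot: [-0.001, 0.078, 0.997, 0.0]
force: [-9.0, 1.8, 10.0]
grip_width: 0.158
grip_force: 60.3
```

{"name": "servo_tool", "arguments": {"deltas": [[[-0.007,0,0],[0,0,0],0],[[-0.005,0,0],[0,0,0],0]]}}

```text
time_s: 19.9
eef_pos: [498.4, -113.7, 75.4]
ee_rot: [-0.001, 0.078, 0.997, 0.0]
force: [-8.9, 1.3, 9.2]
grip_width: 0.152
grip_force: 60.2
```

{"name": "servo_tool", "arguments": {"deltas": [[[-0.005,0,0],[0,0,0],0],[[-0.005,0,0],[0,0,0],0]]}}

```text
time_s: 20.1
eef_pos: [498.9, -113.7, 75.4]
ee_rot: [-0.003, 0.078, 0.997, 0.0]
force: [-22.8, 2.4, 19.7]
grip_width: 0.156
grip_force: 61.5
```

{"name": "servo_tool", "arguments": {"deltas": [[[-0.005,0,0],[0,0,0],0],[[0,0,0],[0,0,0],0]]}}

```text
time_s: 20.3
eef_pos: [499.0, -113.7, 75.5]
ee_rot: [-0.004, 0.078, 0.997, 0.001]
force: [-25.2, 1.5, 20.6]
grip_width: 0.157
grip_force: 62.0
```

{"name": "servo_tool", "arguments": {"deltas": [[[0.005,0,-0.001],[0,0,0],0],[[0.004,0,-0.001],[0,0,0],0],[[0,0,0],[0,0,0],0]], "squeeze": 30}}

```text
time_s: 20.6
eef_pos: [499.0, -113.7, 75.5]
ee_rot: [-0.002, 0.078, 0.997, 0.0]
force: [-10.9, 1.1, 8.1]
grip_width: 0.157
grip_force: 59.7
```

{"name": "servo_tool", "arguments": {"deltas": [[[0,0,0],[0,0,0],0.25],[[0,0,0],[0,0,0],0.4],[[0,0,0],[0,0,0],0.4],[[0,0,-0.1],[0,0,0],0.4],[[0,0,-0.2],[0,0,0],0.4],[[0,0,-0.2],[0,0,0],0.4],[[0.2,0,0],[0,0,0],0.4],[[0,0,0],[0,0,0],0.4]]}}

```text
time_s: 21.4
eef_pos: [458.0, -106.7, 175.7]
ee_rot: [-0.001, 0.078, 0.997, 0.0]
force: [-0.4, 0.0, 0.7]
grip_width: 0.403
grip_force: 0.0
```

Run:
```python
from h import *
import pickle
s=telemetry.sense();im=optics.capture("wrist");cv2.imwrite("pics/w8.png",im);print(s["eef_pos"],s["force"])
sc=optics.capture("scene");tp=optics.capture("top");cv2.imwrite("pics/s8.png",sc);cv2.imwrite("pics/t8.png",tp)
W=model("wrist",s)
th=np.radians(-8.8);c,n=np.cos(th),np.sin(th);Ri=np.array([[c,-n],[n,c]]);o=np.array([588.8,-188.3])
P=[(-125,45,65),(-125,75,65),(-118,60,106),(-82,60,106),(-64,60,111),(-139,38,64)]
print(proj(W,[[*(Ri@p[:2]+o),p[2]] for p in P]).round(1).tolist())
cv2.imwrite("pics/w8v.png",np.hstack([im[100:400,120:520],cv2.resize(sc[180:290,315:460],(400,300),interpolation=2)]))
```

```text
[ 458.04974511 -106.74133672  175.66394193] [-0.38214619  0.00868853  0.73538531]
[[301.5, 218.2], [335.6, 218.1], [318.4, 246.4], [318.6, 287.0], [318.7, 309.8], [293.2, 202.8]]
```

View pics/w8v.png

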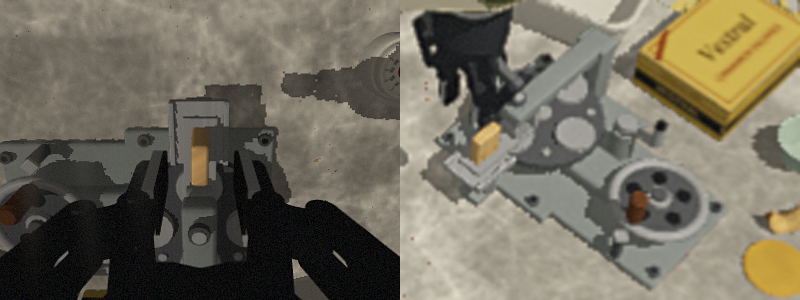

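```bash
python3 -c "
from rig import ctrl
print(ctrl.finish_job())"
```

```text
the job is handed in; nothing more can be done
None
```

The job is handed in at about 21.5 s on the robot clock: the wheel is back at the pointer after two turns (about 0.02 rad past by my measurement), the lever is at its locked stop, and the blade lies between the rails with its nose on the stop. The spanner, brush and scraper were not touched. I viewed 11 pictures, one over the limit of 10.

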